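# Turner out of the tilt-out snack drawer

## Task

First take the two red snack cups out of the opened tilt-out drawer, where they crowd the wooden turner, and stand one upright in each ring of the chrome cup holder on the teak shelf board. Then take the turner by its handle, tilt it out through the gap between the shelf board and the tilted drawer front, and finish while still holding it: keep it motionless in the gripper in front of the shelf board (no part over the board), with all of it higher than the top of the board and touching nothing else. Leave the tumbler, the pinch bowl and everything else standing where it is.

Things in the scene. Friction and masses are not known exactly. Their poses are not given: they have to be found in the camera images.
- unit: Fixed drawer unit, front facing -y of this frame; origin on the worktop below the middle of its teak board's front edge. Board: 440 (x) by 225 deep (y 0 to +225). Below it a white drawer drawn out to its stop and fixed: flat floor 30 above the worktop, y -135 (front) to +195 (back), 366 wide inside, side walls 42 above the floor. It is open from above only in front of the board, y -135 to 0.
- board_edge (a point): Middle of the teak board's front edge, on its top face, 138 above the worktop. The board is 18 thick: its underside is 120 above the worktop, 90 above the drawer floor. Axes as unit.
- front (a joint): Tilt of the matte white drawer front, rad: 0 upright (shut), grows as its top leans out to the unit's -y, stop at 0.70. Panel 416 wide, 95 tall, 16 thick, hinged along the drawer floor's front edge (y -135, 30 above the worktop). Stays where left (stiff, about 0.9 N m). Starts open 0.45 to 0.65. Two thin chrome quadrant stays run inside the drawer's side walls.
- front_edge (a point): Middle of the drawer front's upper edge, on its inner face, 95 from the hinge. Its frame tilts with the front.
- turner_mid (a point): Middle of the wooden turner, half-way up its handle's thickness. 280 long (y), lying flat on the drawer floor, handle towards the drawer front (-y), blade under the board (+y). Handle 20 wide (x), 16 thick (z), 190 long, then a slotted blade 64 wide, 7 thick, 90 long; undersides in one plane. About 80 g, balanced close to this point.
- turner_heel (a point): Free end of the turner's handle, centre of the end face, 140 from the middle at its -y end, 8 above its underside. Axes as turner_mid.
- turner_tip (a point): Front edge of the turner's blade, its middle, 140 from the middle at its +y end, 4 above its underside. Axes as turner_mid.
- cup_a_mid (a point): Centre (half-way up) of a closed red snack cup, z along its axis, standing on the drawer floor beside the turner's handle on its -x side. Round, 54 across (45 at the foot), 66 tall with its flat lid, about 60 g. The two cups are alike; either may go in either ring.
- cup_b_mid (a point): Centre (half-way up) of the other snack cup, the same, on the +x side of the turner's handle.
- holder: Fixed chrome cup holder on the teak board: plate 172 (x) by 74 (y), 4 thick, with two round wire rings side by side along x, 90 apart. Origin in the middle of its underside.
- ring0 (a point): Middle of the plate's top face inside the ring at the holder's -x end: a cup stands here. The ring is 62 clear inside, 72 over its outside; its wire's top lies 17 above this point.
- ring1 (a point): The same for the ring at the holder's +x end.
- tumbler: Loose glass tumbler, 62 across, 68 tall, on the teak board near one end. Origin in the middle of its underside. To be left alone.
- pinch_bowl: Loose pale green pinch bowl, 72 across, 32 tall, on the teak board near the other end. Origin in the middle of its underside. To be left alone.
- mill: Loose wooden pepper mill, 60 across, 176 tall, on the worktop. Origin in the middle of its underside. To be left alone.
- ramekin: Loose white ramekin, 86 across, 45 tall, on the worktop. Origin in the middle of its underside. To be left alone.
- jar: Loose glass jar, 84 across, 120 tall, on the worktop. Origin in the middle of its underside. To be left alone.
There are look-alikes about, which are no part of the job. Leave any turquoise or yellow look-alike of the part that bears cup_a_mid alone.

How it is judged (in metres and radians):
On the way:
1. both snack cups stand in the holder's rings, let go, while the turner still lies in the drawer (((horizontal distance between cup_a_mid and ring0 below 0.01 m and z of cup_a_mid in the frame of ring0 between 0.027 and 0.039 m and angle between each of cup_a_mid, cup_b_mid's own z axis and vertical below 0.12 rad and horizontal distance between cup_b_mid and ring1 below 0.01 m and z of cup_b_mid in the frame of ring1 between 0.027 and 0.039 m) or (horizontal distance between cup_a_mid and ring1 below 0.01 m and z of cup_a_mid in the frame of ring1 between 0.027 and 0.039 m and angle between each of cup_a_mid, cup_b_mid's own z axis and vertical below 0.12 rad and horizontal distance between cup_b_mid and ring0 below 0.01 m and z of cup_b_mid in the frame of ring0 between 0.027 and 0.039 m)) and contact force between the fingers and cup_a below 0.1 N and contact force between the fingers and cup_b below 0.1 N and height (world z) of turner_mid below 0.08 m and y of turner_tip in the frame of unit above 0.03 m), for 0.2 s.
At the end, for the whole second after the job is handed in: One snack cup in each ring: within 10 mm of its middle, upright within 7 degrees, down on the plate. The turner is in the fingers, under 30 mm/s, touching nothing else, both ends over 142 mm above the worktop (board top 138 mm) and in front of the board's front edge (((horizontal distance between cup_a_mid and ring0 below 0.01 m and z of cup_a_mid in the frame of ring0 between 0.027 and 0.039 m and angle between each of cup_a_mid, cup_b_mid's own z axis and vertical below 0.12 rad and horizontal distance between cup_b_mid and ring1 below 0.01 m and z of cup_b_mid in the frame of ring1 between 0.027 and 0.039 m) or (horizontal distance between cup_a_mid and ring1 below 0.01 m and z of cup_a_mid in the frame of ring1 between 0.027 and 0.039 m and angle between each of cup_a_mid, cup_b_mid's own z axis and vertical below 0.12 rad and horizontal distance between cup_b_mid and ring0 below 0.01 m and z of cup_b_mid in the frame of ring0 between 0.027 and 0.039 m)) and height (world z) of each of turner_heel, turner_tip above 0.142 m and y of each of turner_heel, turner_tip in the frame of unit below 0 m and contact force between the fingers and turner above 1 N and contact force between turner and unit below 0.1 N and contact force between turner and holder below 0.1 N and contact force between turner and cup_a below 0.1 N and contact force between turner and cup_b below 0.1 N and contact force between turner and tumbler below 0.1 N and contact force between turner and pinch_bowl below 0.1 N and contact force between turner and mill below 0.1 N and contact force between turner and jar below 0.1 N and contact force between turner and ramekin below 0.1 N and contact force between turner and table below 0.1 N and linear speed of turner below 0.03 m/s); the arm keeps its last pose, push and grip.
It fails at once if the tumbler or the pinch bowl is shoved (more than 30 mm) or tipped over (distance of any of tumbler, pinch_bowl from where it was at the start of the episode above 0.03 m or angle between any of tumbler, pinch_bowl's own z axis and vertical above 0.5 rad).
It fails at once if the mill, ramekin or jar is shoved (more than 30 mm) or tipped over (distance of any of mill, ramekin, jar from where it was at the start of the episode above 0.03 m or angle between any of mill, ramekin, jar's own z axis and vertical above 0.5 rad).
It also fails if it takes over 62 s, if anything falls off the work surface, if the arm or the gripper's body presses on something with over 40 N, if the wrist force passes 120 N, or if a joint passes its speed limit or range.

## Robot

A 6-joint arm with a two-finger parallel gripper is mounted at the origin on the work surface. World frame = base frame: x ahead of the robot, y to its left, z up, the work surface at z = 0. Lengths are in mm, angles in rad, forces in N, time in s.
With the tool pointing down it reaches from about 300 to 825 mm from the base axis. Payload 5.4 kg.
Tool frame: the origin (TCP) lies at the very end of the fingers, on their centre line; the grasp point (between the pads) lies env.grip_depth behind it (env.grip_depth is the distance from the TCP to the grasp point, in mm); z points along the fingers, x is the direction in which the jaws open and shut, and the axes are right-handed (so a half turn about z gives the same grasp; the last joint's range is limited). The gripper opens to 92 mm and grips with 3 to 60 N. Pads are 20 mm wide; open, the fingers measure 128 mm over their backs; the gripper's body (75 mm by 189 mm) begins 69 mm behind the grasp point.
Start: joints at [1.038, 0.158, 1.597, -0, 1.386, -0.21], TCP at [182.413, 545.281, 214.601] pointing down, gripper open.
Joint ranges: [-2.91, 2.91], [-0.94, 2.29], [0.18, 2.7], [-1.29, 4.43], [0.17, 2.64], [-3, 3]. Speed limits (rad/s): [2.57, 2.57, 3.14, 3.14, 3.14, 3.14].

## Interface

Orientations are given as a unit quaternion [w, x, y, z].
In Python, from cell import env, viewer gives the robot as it stands.
- The arm moves only by the shell command python3 -m pendant 'ROWS' [OPENING] [FORCE]. ROWS is JSON, a list that holds one entry, the list of rows, each a list of 6 numbers: the shift along the world's x, y, z in mm, then the turn, a rotation vector about the world's x, y, z in degrees. In form: [[[tx, ty, tz, ax, ay, az], ...]]. A call has 1 to 12 rows; each row shifts and turns the commanded pose from where the row before left it; what a row does not reach is not made up. A row lasts 1/10 s, in which the tool goes at most 50 mm and 8.59 degrees, less where a joint would pass 70% of its speed; a pose out of reach is approached as far as the arm can. A call with a gripper value outside its range is refused whole. OPENING is the finger opening in mm, from 0 to 91.9, set as the call begins (- or left out, the last holds). The fingers move at their own pace and stop on an object; FORCE is the grip in N (left out, the last holds). Time passes only in rows, so rows that do not move let the fingers close. It gives the time, the measured TCP pose, the force and the opening at its end, in the units of the state.
- env.read_state(): the state, without advancing time (a new reading comes with each control period).
- viewer.snapshot(name): name is "scene" or "top"; returns the picture (480x640x3 uint8, red, green, blue); there is no depth.
- viewer.camera_params(name): a dict with "fx", "fy", "cx", "cy" (pixels), "dist" ([k1, k2, p1, p2, k3] as OpenCV has them; the pictures are not rectified), "position" and "orientation" of the camera in the world. Camera axes: x right, y down, z forward; pixel columns grow to the right and rows downward; lengths in mm; the calibration is good to about 2 mm. A picture is of the moment at which its call begins. camera_params takes no time and is no camera call.
- env.close_job(): hands the job in, once; it reports no verdict.
The state is a dict: "time_s": time; "qpos": joint angles; "qvel": joint speeds; "tau": joint torques, N m; "eef_pos": TCP position; "orientation": TCP orientation; "wrist_force": force on the tool from outside, world axes, zero at the start; "torque": the same for the moment, N m; "opening": finger opening in mm.
Only numpy, scipy, OpenCV 4.12 (cv2) and the standard library are available. Lean on these libraries where they do the work, as an engineer would, in place of code of your own. Each camera call takes 0.05 s, during which the arm holds its last target.

## Working session

There is one attempt and no reset: what is moved stays moved. The work goes in short steps, Python scripts to look and compute and a shell command to move; the robot and the scene stay as the last step left them, time stands still between calls to the robot, and variables do not carry over. Pictures are saved under pics/ and viewed, and the job is handed in when it is done.

```bash
ls; mkdir -p pics
python3 - <<'E'
from cell import env, viewer
import cv2
for n in("scene","top"):
    im=viewer.snapshot(n); cv2.imwrite(f"pics/{n}0.png",im[:,:,::-1]); print(viewer.camera_params(n))
print(env.grip_depth, env.read_state())
E
```

```text
pics
{'fx': 555.7966197212793, 'fy': 555.7966197212793, 'cx': 313.6713785651995, 'cy': 233.5935762694878, 'dist': array([-0.02745099,  0.        ,  0.        ,  0.        ,  0.        ]), 'position': array([1051.55450999, -413.44203029, 1316.01776607]), 'orientation': array([-0.23805348,  0.88235217,  0.38978808, -0.11335976])}
{'fx': 535.3202051521007, 'fy': 535.3202051521007, 'cx': 314.42356919306707, 'cy': 239.9560355426312, 'dist': array([0.0245304, 0.       , 0.       , 0.       , 0.       ]), 'position': array([ 377.04622737,   63.22747047, 1389.73838596]), 'orientation': array([ 0.03353184, -0.7008482 ,  0.71183362, -0.03130993])}
18.700000000000003 {'time_s': 0.1, 'qpos': array([ 1.03789540e+00,  1.58982289e-01,  1.59809924e+00, -3.08497954e-05,
        1.38620374e+00, -2.10126108e-01]), 'qvel': array([-0.00172011, -0.00102975, -0.00212472,  0.00046913,  0.00111652,
        0.0007126 ]), 'tau': array([ 6.96167263e-04, -3.86504173e+01, -3.22959030e+01,  7.03699258e-02,
        3.38391575e-02, -7.15072724e-05]), 'eef_pos': array([182.13872725, 544.79220512, 213.72301857]), 'orientation': array([ 3.54240512e-04,  8.11539575e-01,  5.84296844e-01, -7.68756237e-04]), 'wrist_force': array([-0.33910497,  0.75377928, -0.19847845]), 'torque': array([ 0.00114114, -0.00289469, -0.03012671]), 'opening': 92.01146519812146}
```

View pics/scene0.png

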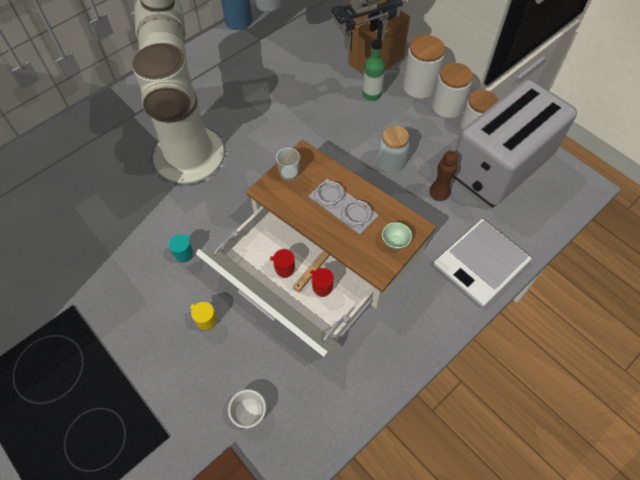

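View pics/top0.png

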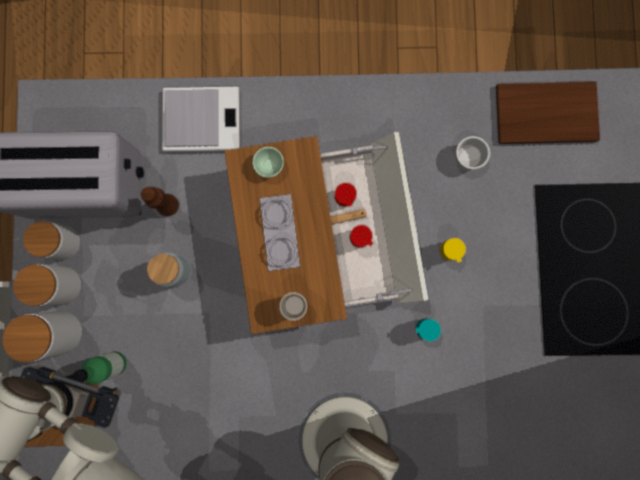

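```bash
cat > h.py <<'E'
import numpy as np, cv2
from cell import env, viewer
from scipy.spatial.transform import Rotation as R
def cam(n):
    c=viewer.camera_params(n)
    K=np.array([[c['fx'],0,c['cx']],[0,c['fy'],c['cy']],[0,0,1]])
    q=c['orientation']; Rm=R.from_quat([q[1],q[2],q[3],q[0]]).as_matrix()
    return K,np.array(c['dist']),Rm,np.array(c['position'])
def ray(n,uv):
    K,d,Rm,p=cam(n)
    x=cv2.undistortPoints(np.array(uv,float).reshape(-1,1,2),K,d).reshape(-1,2)
    return p,(Rm@np.c_[x,np.ones(len(x))].T).T
def plane(n,uv,z):
    p,d=ray(n,uv); return p+d*((z-p[2])/d[:,2])[:,None]
def proj(n,P):
    K,d,Rm,p=cam(n); P=np.array(P,float).reshape(-1,3)
    r=cv2.Rodrigues(Rm.T)[0]
    return cv2.projectPoints(P,r,-Rm.T@p,K,d)[0].reshape(-1,2)
def tri(a,b):
    pa,da=ray("scene",a);pb,db=ray("top",b);da=da[0]/np.linalg.norm(da[0]);db=db[0]/np.linalg.norm(db[0])
    A=np.c_[da,-db];t=np.linalg.lstsq(A,pb-pa,rcond=None)[0]
    x,y=pa+da*t[0],pb+db*t[1]; return (x+y)/2,np.linalg.norm(x-y)
def crop(src,box,s,name):
    im=cv2.imread(src) if isinstance(src,str) else src[:,:,::-1]
    x0,y0,x1,y1=box; cv2.imwrite(name,cv2.resize(im[y0:y1,x0:x1],None,fx=s,fy=s,interpolation=cv2.INTER_CUBIC))
E
python3 - <<'E'
from h import *
crop("pics/top0.png",(220,125,440,345),2.7,"pics/top0c.png")
crop("pics/scene0.png",(190,130,450,360),2.6,"pics/scene0c.png")
for n in("top","scene"):
    im=cv2.imread(f"pics/{n}0.png"); h=cv2.cvtColor(im,cv2.COLOR_BGR2HSV)
    m=((h[...,0]<6)|(h[...,0]>174))&(h[...,1]>190)&(h[...,2]>70)
    k,_,st,c=cv2.connectedComponentsWithStats(m.astype(np.uint8))
    for i in range(1,k):
        if st[i,4]>60: print(n,st[i],c[i])
E
```

```text
top [335 184  21  22 351] [345.02564103 194.20512821]
top [351 226  21  21 346] [360.76878613 236.04624277]
scene [271 250  23  27 439] [283.72437358 262.29384966]
scene [311 269  22  27 459] [321.94117647 281.00217865]
```

View pics/top0c.png

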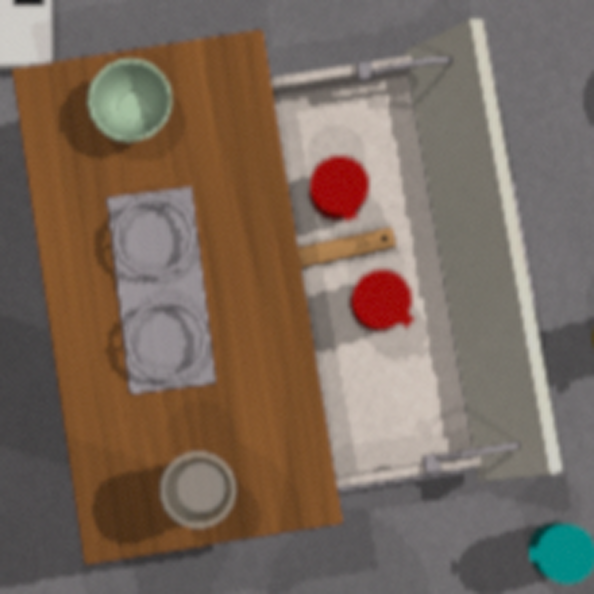

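View pics/scene0c.png

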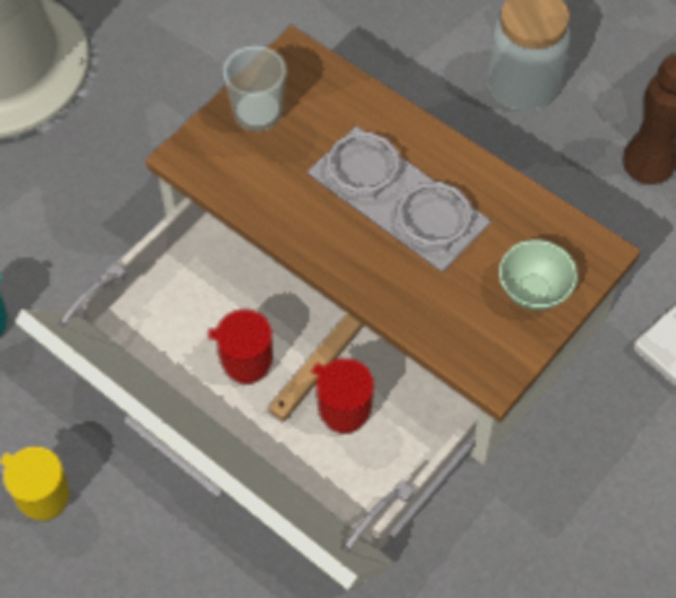

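Run:
```python
from h import *
np.set_printoptions(precision=1,suppress=True)
t=lambda L:[(220+u/2.7-.3,125+v/2.7-.3) for u,v in L]
s=lambda L:[(190+u/2.6-.3,130+v/2.6-.3) for u,v in L]
b=plane("top",t([(264,31),(342,522),(87,563),(14,69)]),138);print("board top\n",b)
b2=plane("scene",s([(499,416),(148,163),(291,25),(638,253)]),138);print("board scene\n",b2)
for B in(b,b2):
    d=B[0]-B[1]; print(np.degrees(np.arctan2(d[1],d[0])),np.linalg.norm(d[:2]),(B[0]+B[1])/2)
    d=B[3]-B[2]; print(np.degrees(np.arctan2(d[1],d[0])),np.linalg.norm(d[:2]))
h=plane("top",t([(108,197),(192,186),(214,382),(131,393)]),142);print("holder top\n",h,h.mean(0))
h=plane("scene",s([(310,172),(357,129),(488,221),(442,268)]),142);print("holder sc\n",h,h.mean(0))
print("rings base/top",plane("top",t([(151,240),(161,344)]),159), plane("scene",s([(364,161),(434,211)]),159))
for n in("top","scene"):
    im=cv2.imread(f"pics/{n}0.png"); im=cv2.resize(im,None,fx=4,fy=4,interpolation=cv2.INTER_CUBIC);h=cv2.cvtColor(im,cv2.COLOR_BGR2HSV)
    m=(((h[...,0]<6)|(h[...,0]>174))&(h[...,1]>190)&(h[...,2]>70)).astype(np.uint8)
    m=cv2.morphologyEx(m,cv2.MORPH_OPEN,cv2.getStructuringElement(cv2.MORPH_ELLIPSE,(49,49)))
    for c in cv2.findContours(m,0,1)[0]:
        (x,y),r=cv2.minEnclosingCircle(c); M=cv2.moments(c); g=(M['m10']/M['m00'],M['m01']/M['m00'])
        uv=[((x+.5)/4-.5,(y+.5)/4-.5),((g[0]+.5)/4-.5,(g[1]+.5)/4-.5)]
        print(n,uv,r/4,plane(n,uv,96 if n=="top" else 63), )
tu=t([(387,240),(302,258),(301,246),(392,229),(396,246)])
print("turner top",plane("top",tu,46)); print(plane("scene",s([(283,407),(352,323)]),46))
fe=plane("top",t([(472,20),(550,474)]),115);print("front edge guess z115",fe)
print(tri(s([(18,318)])[0],t([(550,474)])[0]),tri(s([(352,588)])[0],t([(483,20)])[0]))
```

```text
board top
 [[741.   55.2 138. ]
 [309.6  -4.9 138. ]
 [278.2 213.9 138. ]
 [710.2 276.3 138. ]]
board scene
 [[742.8  55.1 138. ]
 [315.1  -4.2 138. ]
 [279.  217.3 138. ]
 [713.1 274.2 138. ]]
7.92172042783678 435.5933073342211 [525.3  25.1 138. ]
8.217374840958977 436.51140948878293
7.89651987386376 431.7975376125656 [529.   25.5 138. ]
7.475397020528339 437.82997383495774
holder top
 [[594.  193.7 142. ]
 [602.6 120.3 142. ]
 [431.1 103.2 142. ]
 [422.7 174.9 142. ]] [512.6 148.1 142. ]
holder sc
 [[434.4 105.1 142. ]
 [427.5 174.5 142. ]
 [592.8 193.  142. ]
 [600.4 123.6 142. ]] [513.8 149.  142. ]
rings base/top [[553.1 155.3 159. ]
 [463.4 147.5 159. ]] [[469.3 144.9 159. ]
 [556.8 154.4 159. ]]
top [(360.625, 236.0), (360.53463033476123, 235.86490163414246)] 10.654396057128906 [[504.  -45.9  96. ]
 [504.3 -45.7  96. ]]
top [(345.0790100097656, 194.27825927734375), (344.9579339109595, 194.12687421267702)] 10.916946411132812 [[607.  -10.3  96. ]
 [607.4 -10.   96. ]]
scene [(321.7710876464844, 281.63104248046875), (322.1633663071685, 281.0872646001476)] 13.507468223571777 [[607.1  -9.   63. ]
 [606.7  -7.3  63. ]]
scene [(283.875, 262.8607177734375), (283.8784241448993, 262.3818794750892)] 13.273734092712402 [[503.2 -44.4  63. ]
 [502.1 -43.5  63. ]]
turner top [[565.8 -57.5  46. ]
 [550.   22.4  46. ]
 [561.4  23.2  46. ]
 [576.1 -62.5  46. ]
 [559.9 -65.8  46. ]]
[[571.  -55.2  46. ]
 [548.3  56.6  46. ]]
front edge guess z115 [[ 754.6 -132.4  115. ]
 [ 347.3 -188.8  115. ]]
(array([ 345.9, -194.3,   94.2]), np.float64(3.2327593349469854)) (array([ 760.1, -142.6,  100.7]), np.float64(5.089464279916712))
```

```bash
python3 -m pendant '[[[0,0,45,0,0,0],[30,-38,0,0,0,-8],[30,-38,0,0,0,-8],[30,-38,0,0,0,-8],[30,-38,0,0,0,-8],[30,-38,0,0,0,-8],[30,-38,0,0,0,-8],[30,-38,0,0,0,-8],[30,-38,0,0,0,-8],[30,-38,0,0,0,-8],[30,-38,0,0,0,-8],[30,-38,0,0,0,-8]]]' 75 25
```

```text
time_s: 1.3
eef_pos: [513.1, 125.5, 259.2]
orientation: [-0.0, 0.989, -0.146, -0.0]
wrist_force: [1.0, 0.1, 0.7]
opening: 75.0
```

```bash
python3 -m pendant '[[[24,-34,-20,0,0,-3],[24,-34,-20,0,0,0],[24,-34,-20,0,0,0],[22,-33,-20,0,0,0],[0,0,-30,0,0,0],[0,0,-30,0,0,0],[0,0,-20,0,0,0],[0,0,0,0,0,0]]]' 75 25
python3 - <<'E'
from h import *
print(env.read_state())
crop(viewer.snapshot("scene"),(190,130,450,360),2.6,"pics/s1.png")
crop(viewer.snapshot("top"),(220,125,440,345),2.7,"pics/t1.png")
E
```

```text
time_s: 2.1
eef_pos: [603.3, -7.2, 95.4]
orientation: [-0.0, 0.986, -0.169, -0.004]
wrist_force: [-0.2, 0.4, -0.2]
opening: 75.2
{'time_s': 2.1, 'qpos': array([-2.12013156e-01,  3.51054788e-01,  1.61245581e+00, -1.08251422e-05,
        1.18626385e+00,  1.28492566e-01]), 'qvel': array([ 0.00523277, -0.04592189, -0.05466935,  0.00099692,  0.02993815,
       -0.00043027]), 'tau': array([-3.30350418e-01, -4.37340689e+01, -3.04985511e+01,  6.76712673e-02,
       -3.57563077e-01,  4.18729323e-03]), 'eef_pos': array([603.28259176,  -7.21251895,  95.3697131 ]), 'orientation': array([-1.65782470e-04,  9.85534057e-01, -1.69428120e-01, -4.08753121e-03]), 'wrist_force': array([-0.1556163 ,  0.38434876, -0.21814411]), 'torque': array([-0.07154995,  0.09270007,  0.0019386 ]), 'opening': 75.16213939049906}
```

View pics/s1.png

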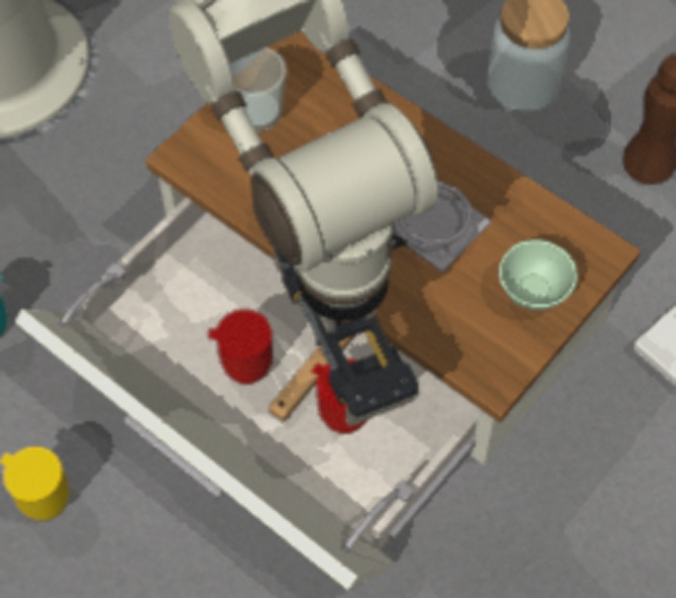

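```bash
python3 -m pendant '[[[3,-2,-16,0,0,0],[0,0,-16,0,0,0],[0,0,0,0,0,0],[0,0,0,0,0,0]]]' 75 25
python3 -m pendant '[[[0,0,0,0,0,0],[0,0,0,0,0,0],[0,0,0,0,0,0],[0,0,0,0,0,0],[0,0,0,0,0,0],[0,0,0,0,0,0]]]' 40 25
python3 - <<'E'
from h import *
crop(viewer.snapshot("scene"),(190,130,450,360),2.6,"pics/s2.png")
E
```

```text
time_s: 2.6
eef_pos: [608.9, -9.6, 66.9]
orientation: [-0.0, 0.986, -0.169, -0.001]
wrist_force: [0.8, -0.4, 0.8]
opening: 74.9
time_s: 3.2
eef_pos: [610.0, -9.9, 68.2]
orientation: [0.0, 0.986, -0.169, 0.001]
wrist_force: [0.1, 0.2, 1.6]
opening: 53.7
```

View pics/s2.png

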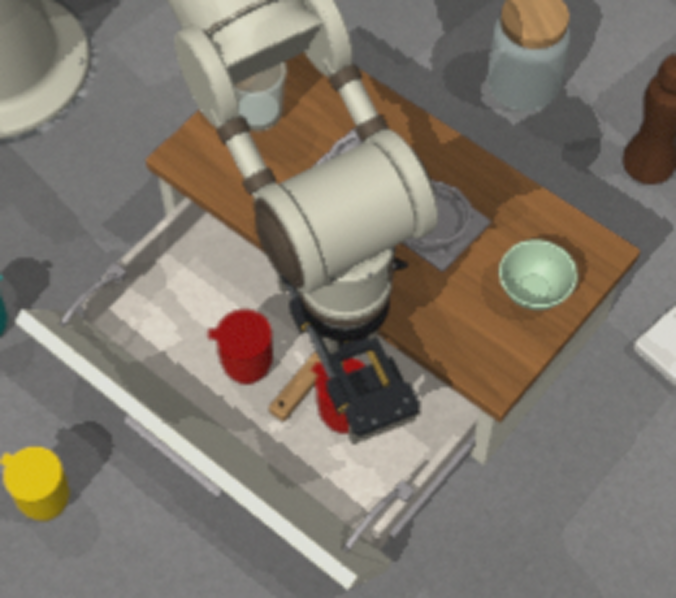

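```bash
python3 -m pendant '[[[0,0,20,0,0,0],[0,0,40,0,0,0],[0,0,45,0,0,0],[0,0,45,0,0,0],[-7,23,12,0,0,0],[-10,30,0,0,0,0],[-10,30,0,0,0,0],[-10,30,0,0,0,0],[-10,30,0,0,0,0],[-5.5,20.5,0,0,0,0],[0,0,0,0,0,0],[0,0,0,0,0,0]]]'
python3 - <<'E'
from h import *
s=viewer.snapshot("scene");t=viewer.snapshot("top")
cv2.imwrite("pics/s3f.png",s[:,:,::-1]);cv2.imwrite("pics/t3f.png",t[:,:,::-1])
crop(s,(290,120,450,280),4,"pics/s3.png")
crop(t,(220,125,440,345),2.7,"pics/t3.png")
E
```

```text
time_s: 4.45
eef_pos: [556.6, 153.6, 229.1]
orientation: [0.0, 0.986, -0.169, -0.0]
wrist_force: [-0.5, -1.1, -0.7]
opening: 53.8
```

View pics/s3.png

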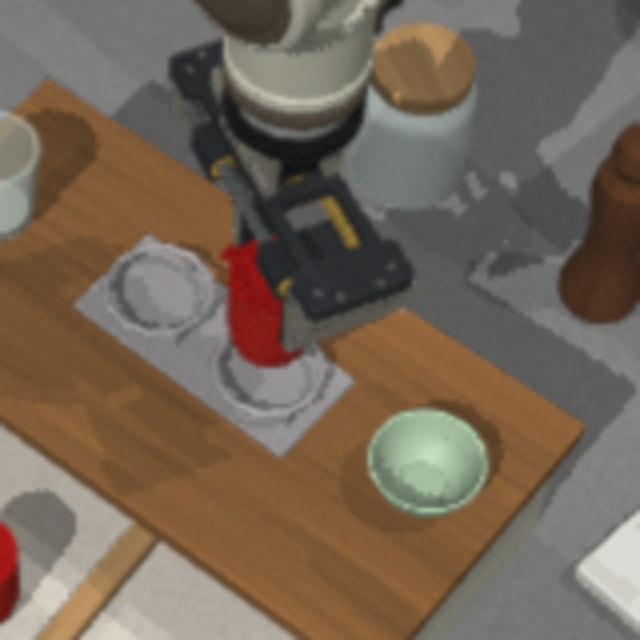

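View pics/t3.png

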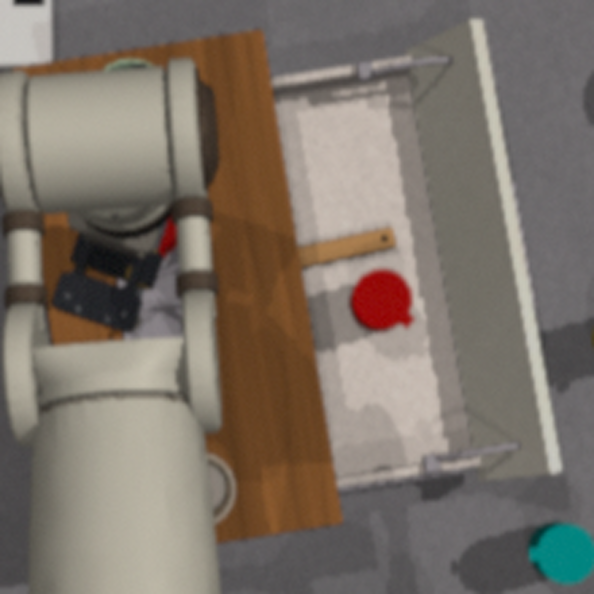

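Run:
```python
from h import *
im=cv2.resize(cv2.imread("pics/s3f.png")[120:280,290:450],None,fx=4,fy=4,interpolation=cv2.INTER_CUBIC)
def circ(c,r,z,col):
    a=np.linspace(0,2*np.pi,60); P=np.c_[c[0]+r*np.cos(a),c[1]+r*np.sin(a),np.full(60,z)]
    uv=(proj("scene",P)-[290,120]+.5)*4-.5
    cv2.polylines(im,[uv.astype(int)],True,col,1)
for c in((467.2,144.7),(556.8,153.7)):
    circ(c,36,150,(0,255,0)); circ(c,31,159,(255,255,0)); circ(c,1,142,(0,255,255))
circ((556.7,153.6),22.5,191,(255,0,0));circ((556.7,153.6),27,257,(255,0,0))
cv2.imwrite("pics/s3o.png",im)
```

```text
(no output)
```

View pics/s3o.png

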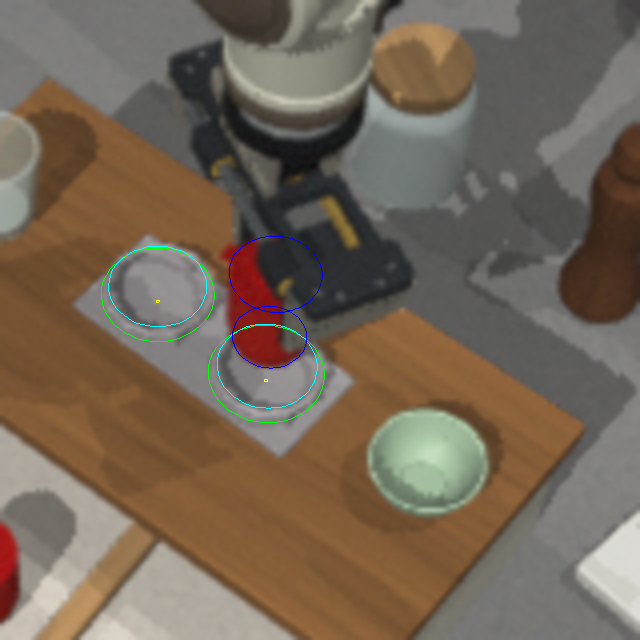

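```bash
python3 -m pendant '[[[1,0,-20,0,0,0],[0,0,-15,0,0,0],[0,0,-8,0,0,0],[0,0,-6,0,0,0],[0,0,0,0,0,0],[0,0,0,0,0,0]]]'
python3 -m pendant '[[[0,0,0,0,0,0],[0,0,0,0,0,0],[0,0,0,0,0,0],[0,0,0,0,0,0]]]' 68
python3 -m pendant '[[[0,0,20,0,0,0],[0,0,40,0,0,0],[0,0,10,0,0,0],[-15,-35,0,0,0,7],[-10,-35,0,0,0,7],[-10,-35,0,0,0,7],[-10,-35,0,0,0,7],[-9,-35,0,0,0,0],[0,-24,0,0,0,0],[0,0,0,0,0,0]]]' 75
python3 - <<'E'
from h import *
s=viewer.snapshot("scene");t=viewer.snapshot("top")
crop(s,(290,120,450,280),4,"pics/s4.png")
crop(t,(220,125,440,345),2.7,"pics/t4.png")
E
```

```text
time_s: 5.15
eef_pos: [558.2, 153.7, 180.9]
orientation: [-0.0, 0.986, -0.169, 0.0]
wrist_force: [-0.7, 0.7, -1.0]
opening: 53.6
time_s: 5.55
eef_pos: [558.0, 153.8, 180.7]
orientation: [-0.0, 0.986, -0.169, 0.0]
wrist_force: [-1.4, 0.2, -0.5]
opening: 68.3
time_s: 6.55
eef_pos: [503.6, -47.6, 250.3]
orientation: [0.0, 0.997, 0.072, -0.0]
wrist_force: [-0.1, 0.5, -0.1]
opening: 74.9
```

View pics/s4.png

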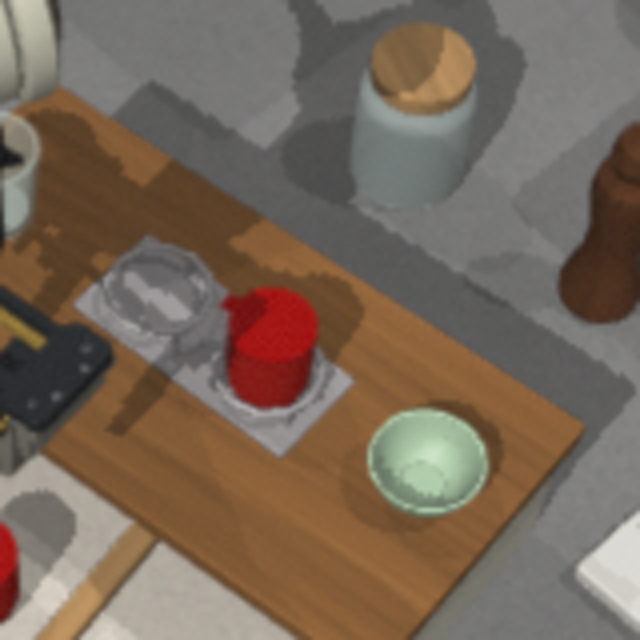

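View pics/t4.png

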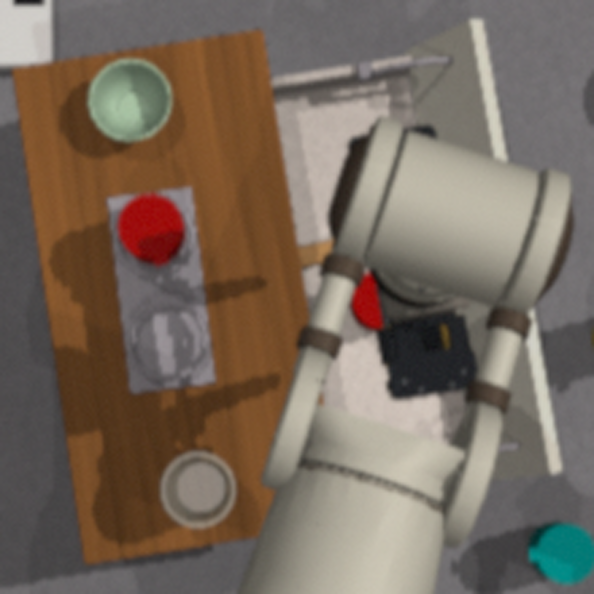

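```bash
python3 -m pendant '[[[0,0,-45,0,0,0],[0,0,-45,0,0,0],[0,0,-40,0,0,0],[0,0,-30,0,0,0],[0,0,-23,0,0,0],[0,0,0,0,0,0],[0,0,0,0,0,0],[0,0,0,0,0,0]]]' 75
python3 -m pendant '[[[0,0,0,0,0,0],[0,0,0,0,0,0],[0,0,0,0,0,0],[0,0,0,0,0,0],[0,0,0,0,0,0],[0,0,0,0,0,0]]]' 40 25
```

```text
time_s: 7.45
eef_pos: [505.4, -45.1, 69.4]
orientation: [0.001, 0.997, 0.075, 0.001]
wrist_force: [0.3, -0.4, 0.2]
opening: 74.8
time_s: 8.05
eef_pos: [504.7, -45.5, 68.3]
orientation: [0.0, 0.997, 0.074, 0.001]
wrist_force: [1.6, 0.8, 4.0]
opening: 53.7
```

```bash
python3 -m pendant '[[[0,0,20,0,0,0],[0,0,40,0,0,0],[0,0,45,0,0,0],[0,0,45,0,0,0],[-5,20,12,0,0,0],[-7,40,0,0,0,0],[-8,40,0,0,0,0],[-8,40,0,0,0,0],[-8,35,0,0,0,0],[-1,15,0,0,0,0],[0,0,0,0,0,0],[0,0,0,0,0,0]]]'
python3 - <<'E'
from h import *
s=viewer.snapshot("scene")
im=cv2.resize(s[120:280,290:450,::-1],None,fx=4,fy=4,interpolation=cv2.INTER_CUBIC)
def circ(c,r,z,col):
    a=np.linspace(0,2*np.pi,60); P=np.c_[c[0]+r*np.cos(a),c[1]+r*np.sin(a),np.full(60,z)]
    cv2.polylines(im,[((proj("scene",P)-[290,120]+.5)*4-.5).astype(int)],True,col,1)
p=env.read_state()['eef_pos']; print(p)
circ((467.2,144.7),31,159,(255,255,0))
circ(p,22.5,p[2]-38,(255,0,0));circ(p,27,p[2]+28,(255,0,0))
cv2.imwrite("pics/s5.png",im)
E
```

```text
time_s: 9.25
eef_pos: [466.6, 144.3, 229.0]
orientation: [0.0, 0.997, 0.074, -0.001]
wrist_force: [0.7, -0.1, -1.3]
opening: 53.7
[466.79771752 143.93484179 229.15667261]
```

View pics/s5.png

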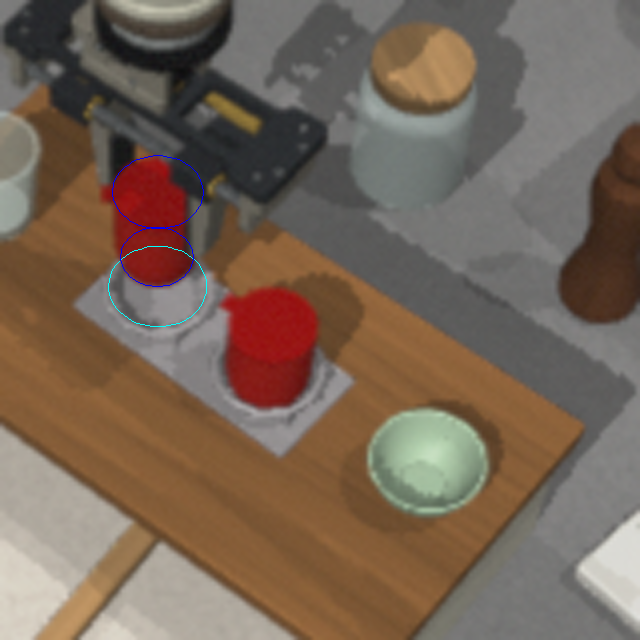

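```bash
python3 -m pendant '[[[1.5,0.5,-20,0,0,0],[0,0,-15,0,0,0],[0,0,-8,0,0,0],[0,0,-6,0,0,0],[0,0,0,0,0,0],[0,0,0,0,0,0]]]'
python3 -m pendant '[[[0,0,0,0,0,0],[0,0,0,0,0,0],[0,0,0,0,0,0],[0,0,0,0,0,0]]]' 64
python3 -m pendant '[[[0,0,20,0,0,0],[0,0,40,0,0,0],[0,0,10,0,0,0],[0,-40,0,0,0,0],[0,-40,0,0,0,0],[0,-40,0,0,0,0],[0,-40,0,0,0,0],[0,-40,0,0,0,0],[-20,-40,0,0,0,0],[-40,0,0,0,0,0],[-40,0,0,0,0,0],[0,0,0,0,0,0]]]' 64
python3 - <<'E'
from h import *
s=viewer.snapshot("scene");t=viewer.snapshot("top")
cv2.imwrite("pics/s6f.png",s[:,:,::-1]);cv2.imwrite("pics/t6f.png",t[:,:,::-1])
crop(s,(190,130,450,360),2.6,"pics/s6.png")
crop(t,(220,125,440,345),2.7,"pics/t6.png")
E
```

```text
time_s: 9.9
eef_pos: [468.8, 145.0, 181.1]
orientation: [0.0, 0.997, 0.074, 0.0]
wrist_force: [-0.7, -0.9, 0.4]
opening: 53.7
time_s: 10.3
eef_pos: [468.5, 145.3, 180.8]
orientation: [0.0, 0.997, 0.074, 0.0]
wrist_force: [-0.8, -0.8, -0.4]
opening: 63.6
time_s: 11.5
eef_pos: [365.4, -94.4, 249.7]
orientation: [0.0, 0.997, 0.073, -0.001]
wrist_force: [-0.3, -0.1, 0.4]
opening: 63.7
```

View pics/s6.png

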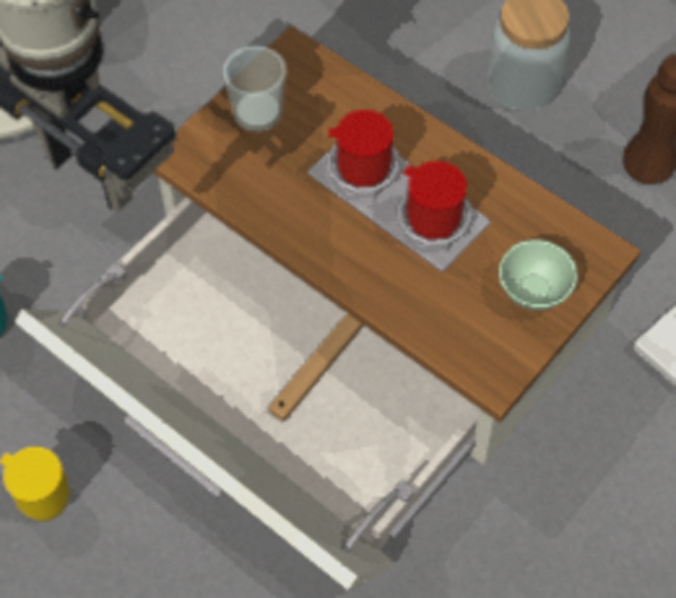

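View pics/t6.png

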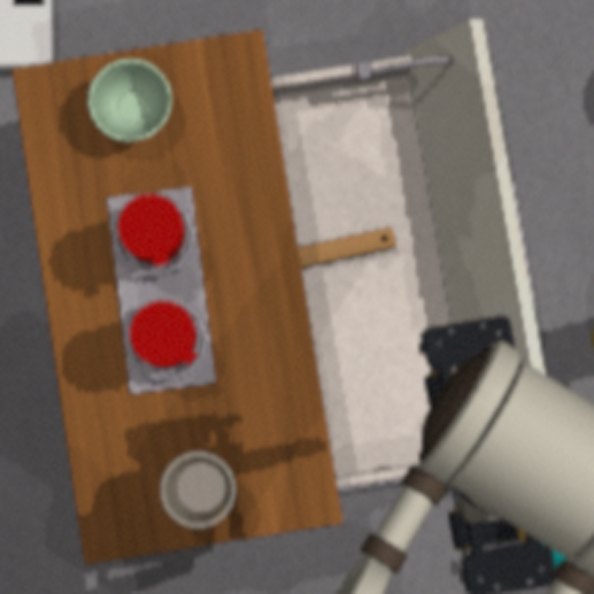

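Both cups stand upright in the rings. Now I'll measure the turner's handle and cup positions more finely.

Run:
```python
from h import *
np.set_printoptions(precision=1,suppress=True)
for n,box in(("top",(328,200,372,226)),("scene",(290,248,330,294))):
    im=cv2.imread(f"pics/{n}6f.png".replace("top6","t6").replace("scene6","s6")); x0,y0,x1,y1=box
    c=cv2.resize(im[y0:y1,x0:x1],None,fx=8,fy=8,interpolation=cv2.INTER_CUBIC);h=cv2.cvtColor(c,cv2.COLOR_BGR2HSV)
    m=((h[...,1]>85)&(h[...,0]>8)&(h[...,0]<25)&(h[...,2]>95)).astype(np.uint8)
    k,l,st,ce=cv2.connectedComponentsWithStats(m); i=1+st[1:,4].argmax(); m=(l==i).astype(np.uint8)
    cv2.imwrite(f"pics/m_{n}.png",np.hstack([c,cv2.cvtColor(m*255,cv2.COLOR_GRAY2BGR)]))
    r=cv2.boxPoints(cv2.minAreaRect(cv2.findContours(m,0,1)[0][0]))
    uv=(r+.5)/8-.5+[x0,y0]; print(n,uv.tolist(),"\n",plane(n,uv,46))
for n,f in(("top","t"),("scene","s")):
    im=cv2.resize(cv2.imread(f"pics/{f}6f.png"),None,fx=4,fy=4,interpolation=cv2.INTER_CUBIC);h=cv2.cvtColor(im,cv2.COLOR_BGR2HSV)
    m=(((h[...,0]<6)|(h[...,0]>174))&(h[...,1]>190)&(h[...,2]>70)).astype(np.uint8)
    m=cv2.morphologyEx(m,cv2.MORPH_OPEN,cv2.getStructuringElement(cv2.MORPH_ELLIPSE,(49,49)))
    for c in cv2.findContours(m,0,1)[0]:
        M=cv2.moments(c); g=[((M['m10']/M['m00'])+.5)/4-.5,((M['m01']/M['m00'])+.5)/4-.5]
        print(n,plane(n,[g],208 if n=="top" else 177))
```

```text
top [[327.5625, 205.1875], [365.6875, 205.1875], [365.6875, 225.4375], [327.5625, 225.4375]] 
 [[588.7  31.8  46. ]
 [587.1 -64.8  46. ]
 [535.5 -63.5  46. ]
 [537.   32.7  46. ]]
scene [[292.3941707611084, 287.2409248352051], [323.7367706298828, 243.47954845428467], [332.86954498291016, 250.02058792114258], [301.5269432067871, 293.7819633483887]] 
 [[562.7 -68.5  46. ]
 [523.   75.1  46. ]
 [553.5  79.4  46. ]
 [591.6 -63.4  46. ]]
top [[467.8 142.7 208. ]]
top [[555.4 151.4 208. ]]
scene [[555.  157.6 177. ]]
scene [[465.2 148.4 177. ]]
```

View pics/m_top.png

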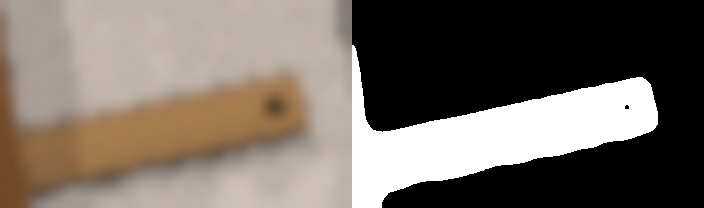

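View pics/m_scene.png

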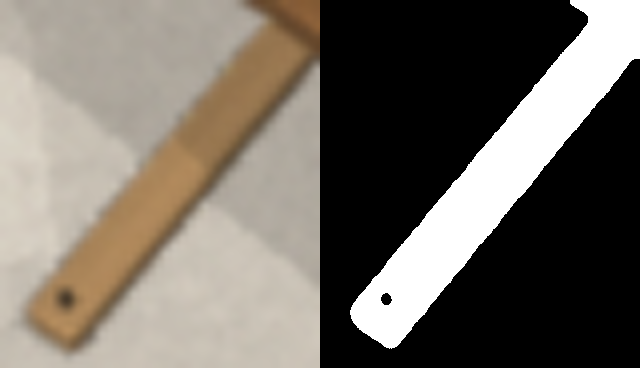

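Run:
```python
from h import *
np.set_printoptions(precision=1,suppress=True)
uv=lambda L:[(328+(x+.5)/8-.5,200+(y+.5)/8-.5) for x,y in L]
P=plane("top",uv([(60,155),(280,107),(303,102),(275,105)]),46); print(P)
d=P[1]-P[0]; print(np.degrees(np.arctan2(-d[0],d[1]))-180, np.degrees(np.arctan2(d[0],-d[1])))
s=lambda L:[(290+(x+.5)/8-.5,248+(y+.5)/8-.5) for x,y in L]
print(plane("scene",s([(66,298)]),46))
d=np.array([d[0],d[1],0])/np.linalg.norm(d)
print("heel->60mm in", P[2]-d*60, P[2]-d*45)
```

```text
[[553.2  13.5  46. ]
 [567.4 -56.4  46. ]
 [568.9 -63.7  46. ]
 [568.1 -54.8  46. ]]
-348.52069687693984 11.479303123060198
[[566.8 -54.   46. ]]
heel->60mm in [557.   -4.9  46. ] [560.  -19.6  46. ]
```

```bash
python3 -m pendant '[[[40,13,0,0,0,2.6],[40,13,0,0,0,0],[40,13,0,0,0,0],[40,13,0,0,0,0],[36.5,13,0,0,0,0],[0,0,-40,0,0,0],[0,0,-40,0,0,0],[0,0,-40,0,0,0],[0,0,-30,0,0,0],[0,0,-20,0,0,0],[0,0,0,0,0,0],[0,0,0,0,0,0]]]' 50 25
python3 - <<'E'
from h import *
crop(viewer.snapshot("scene"),(230,180,390,320),4,"pics/s7.png")
E
```

```text
time_s: 12.8
eef_pos: [565.6, -29.4, 80.4]
orientation: [-0.0, 0.995, 0.097, -0.0]
wrist_force: [0.9, 0.2, 0.8]
opening: 49.9
```

View pics/s7.png

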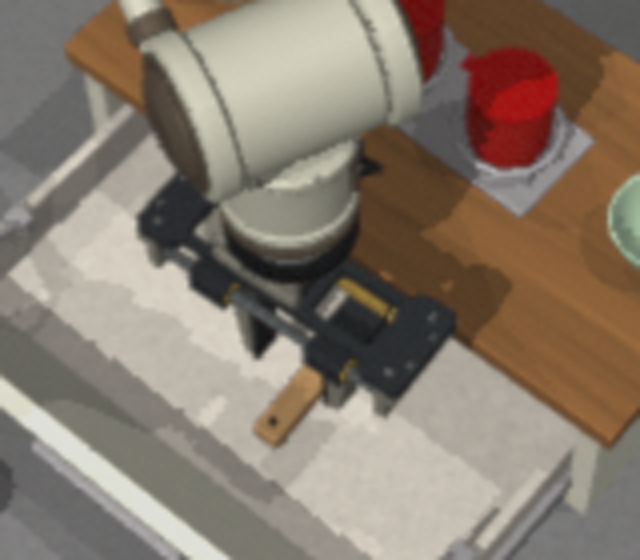

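```bash
python3 -m pendant '[[[-3,0,-20,0,0,0],[0,0,-14,0,0,0],[0,0,-6,0,0,0],[0,0,-6,0,0,0],[0,0,0,0,0,0],[0,0,0,0,0,0]]]' 50 25
python3 -m pendant '[[[0,0,0,0,0,0],[0,0,0,0,0,0],[0,0,0,0,0,0],[0,0,0,0,0,0],[0,0,0,0,0,0],[0,0,0,0,0,0]]]' 10 50
python3 - <<'E'
from h import *
crop(viewer.snapshot("scene"),(230,180,390,320),4,"pics/s8.png")
E
```

```text
time_s: 13.45
eef_pos: [562.4, -29.8, 35.1]
orientation: [0.0, 0.995, 0.097, 0.0]
wrist_force: [-0.5, -0.2, 0.9]
opening: 50.0
time_s: 14.05
eef_pos: [562.1, -29.8, 34.8]
orientation: [0.0, 0.995, 0.097, 0.0]
wrist_force: [0.3, -0.4, 1.4]
opening: 19.4
```

View pics/s8.png

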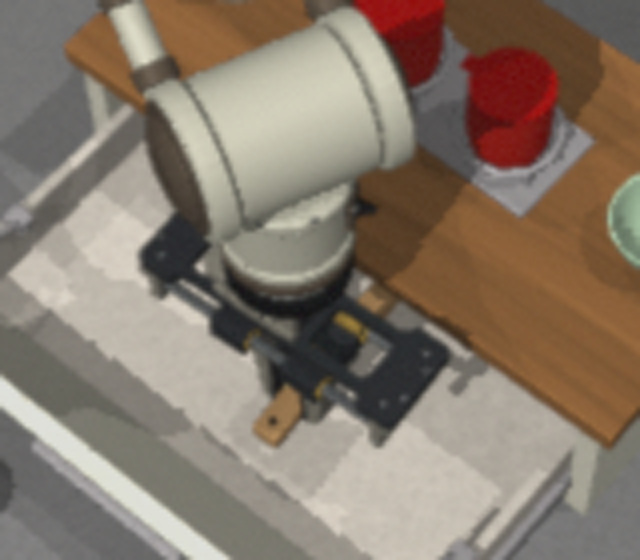

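```bash
python3 -m pendant '[[[0,0,3,0,0,0],[0,0,3,0,0,0],[1.6,-8.2,0,0,0,0],[1.6,-8.2,0,0,0,0],[1.6,-8.2,0,0,0,0],[1.6,-8.2,0,0,0,0],[0,0,0,0,0,0],[0,0,0,0,0,0]]]' 10 60
python3 - <<'E'
from h import *
print(env.read_state()['torque'])
s=viewer.snapshot("scene")
crop(s,(230,180,390,320),4,"pics/s9.png")
crop(viewer.snapshot("top"),(320,150,440,300),4,"pics/t9.png")
E
```

```text
time_s: 14.9
eef_pos: [568.3, -62.8, 40.5]
orientation: [-0.0, 0.995, 0.096, -0.0]
wrist_force: [-0.5, 0.8, -0.1]
opening: 19.1
[-0.14766758  0.077152    0.0368383 ]
```

View pics/s9.png

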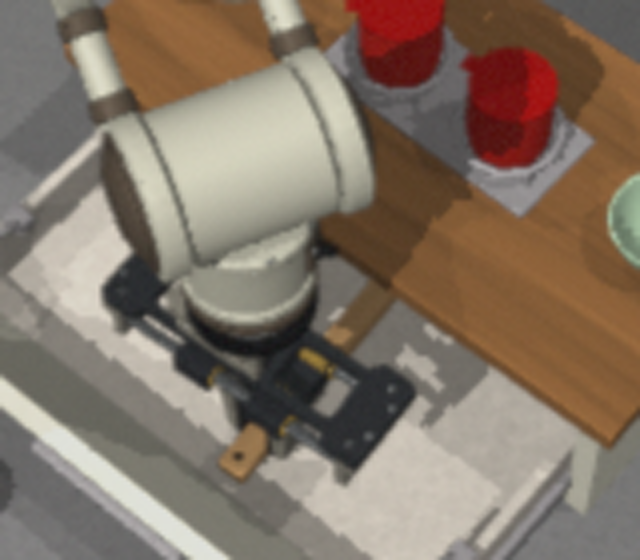

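View pics/t9.png

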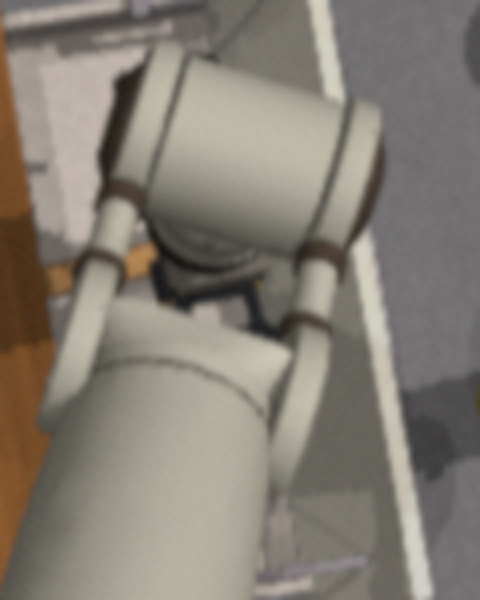

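```bash
python3 -m pendant '[[[0,0.2,10.7,-2.45,-0.48,0],[-0.1,0.7,10.7,-2.45,-0.48,0],[-0.2,1.1,10.6,-2.45,-0.48,0],[-0.3,1.6,10.6,-2.45,-0.48,0],[-0.4,2,10.5,-2.45,-0.48,0],[-0.5,2.5,10.4,-2.45,-0.48,0],[0,0,0,0,0,0],[0,0,0,0,0,0]]]'
python3 - <<'E'
from h import *
print(env.read_state()['qpos'])
s=viewer.snapshot("scene")
crop(s,(230,180,390,320),4,"pics/s10.png")
E
```

```text
time_s: 15.8
eef_pos: [566.7, -53.9, 103.9]
orientation: [0.129, 0.987, 0.096, 0.013]
wrist_force: [-0.5, -0.2, -1.9]
opening: 19.1
[-0.1694014   0.22436104  1.77457058 -0.27871136  1.06504308 -0.23792087]
```

View pics/s10.png

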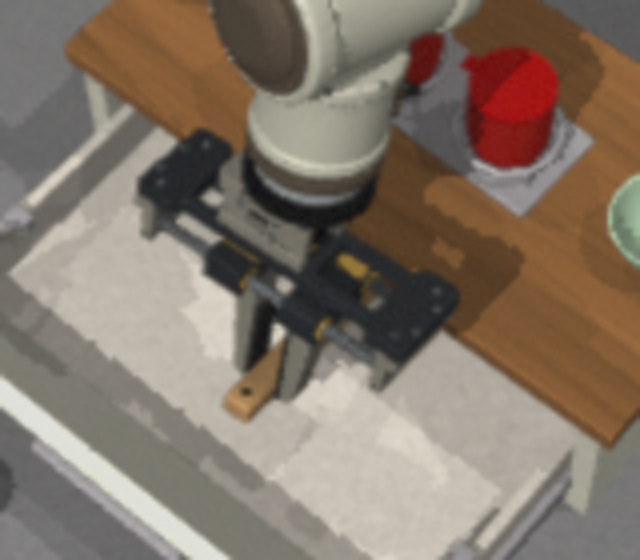

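```bash
python3 -m pendant '[[[-0.6,3,10.3,-2.45,-0.48,0],[-0.7,3.3,10.1,-2.45,-0.48,0],[1.8,-9.2,3.4,0,0,0],[3.6,-18.4,6.8,0,0,0],[3.6,-18.4,6.8,0,0,0],[0,0,0,0,0,0],[0,0,0,0,0,0]]]'
python3 - <<'E'
from h import *
s=viewer.snapshot("scene")
crop(s,(230,150,390,310),4,"pics/s11.png")
E
```

```text
time_s: 16.55
eef_pos: [574.2, -94.9, 140.9]
orientation: [0.172, 0.98, 0.094, 0.016]
wrist_force: [-0.6, 0.3, -1.0]
opening: 19.4
```

View pics/s11.png

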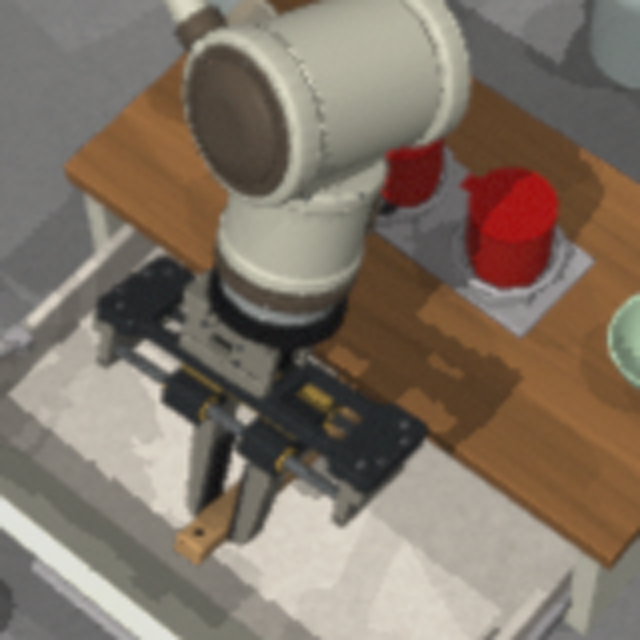

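```bash
python3 -m pendant '[[[3.6,-18.4,6.8,0,0,0],[3.6,-18.4,6.8,0,0,0],[3.6,-18.4,6.8,0,0,0],[3.6,-18.4,6.8,0,0,0],[0,0,0,0,0,0],[0,0,0,0,0,0]]]'
python3 - <<'E'
from h import *
print(env.read_state()['qpos'])
s=viewer.snapshot("scene")
crop(s,(190,150,390,350),3,"pics/s12.png")
E
```

```text
time_s: 17.2
eef_pos: [588.5, -166.9, 167.9]
orientation: [0.172, 0.98, 0.095, 0.016]
wrist_force: [-0.2, 0.8, -1.6]
opening: 19.5
[-0.31576748  0.20547053  1.67755764 -0.33893185  1.10845153 -0.38008281]
```

View pics/s12.png

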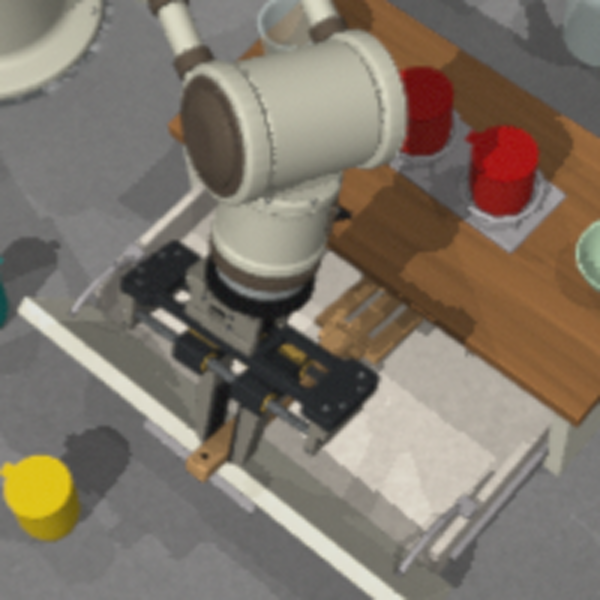

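```bash
python3 -m pendant '[[[3.6,-18.4,6.8,0,0,0],[3.6,-18.4,6.8,0,0,0],[3.6,-18.4,6.8,0,0,0],[3.6,-18.4,6.8,0,0,0],[3.6,-18.4,6.8,0,0,0],[0,0,0,0,0,0],[0,0,0,0,0,0]]]'
python3 - <<'E'
from h import *
s=viewer.snapshot("scene")
crop(s,(160,150,380,370),2.7,"pics/s13.png")
crop(viewer.snapshot("top"),(300,125,520,345),2.7,"pics/t13.png")
E
```

```text
time_s: 17.95
eef_pos: [606.6, -258.4, 201.8]
orientation: [0.172, 0.98, 0.096, 0.016]
wrist_force: [0.1, 0.7, 0.0]
opening: 19.2
```

View pics/s13.png

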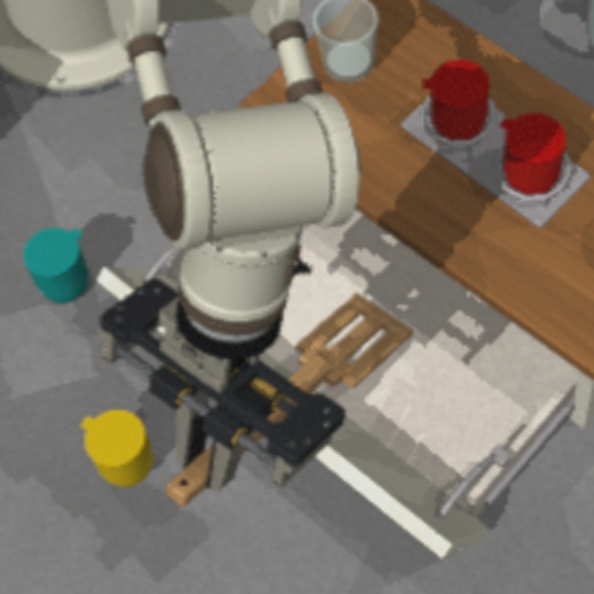

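View pics/t13.png

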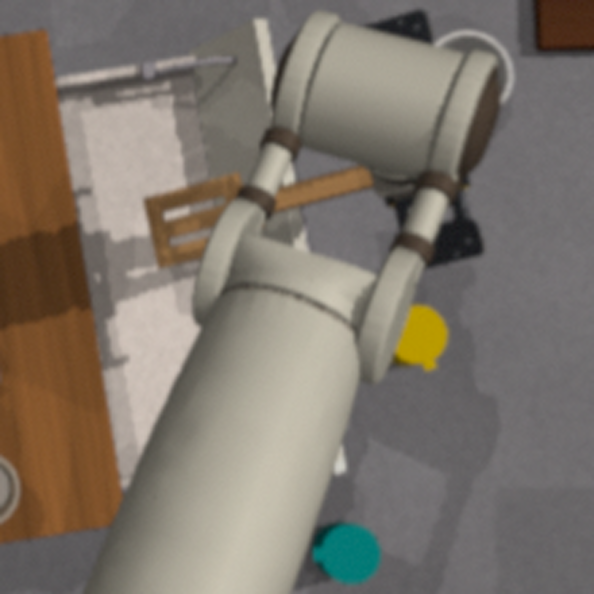

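```bash
python3 -m pendant '[[[0,0,15,0,0,0],[0,0,20,0,0,0],[0,0,20,0,0,0],[0,0,20,0,0,0],[0,0,10,0,0,0],[0,0,0,0,0,0],[0,0,0,0,0,0],[0,0,0,0,0,0],[0,0,0,0,0,0]]]'
python3 - <<'E'
from h import *
s=viewer.snapshot("scene");t=viewer.snapshot("top")
cv2.imwrite("pics/s14f.png",s[:,:,::-1]);cv2.imwrite("pics/t14f.png",t[:,:,::-1])
crop(s,(160,130,400,350),2.5,"pics/s14.png")
crop(t,(220,125,460,345),2.5,"pics/t14.png")
E
```

```text
time_s: 18.95
eef_pos: [606.4, -259.4, 286.2]
orientation: [0.172, 0.98, 0.095, 0.016]
wrist_force: [0.1, 0.6, -0.8]
opening: 19.0
```

View pics/s14.png

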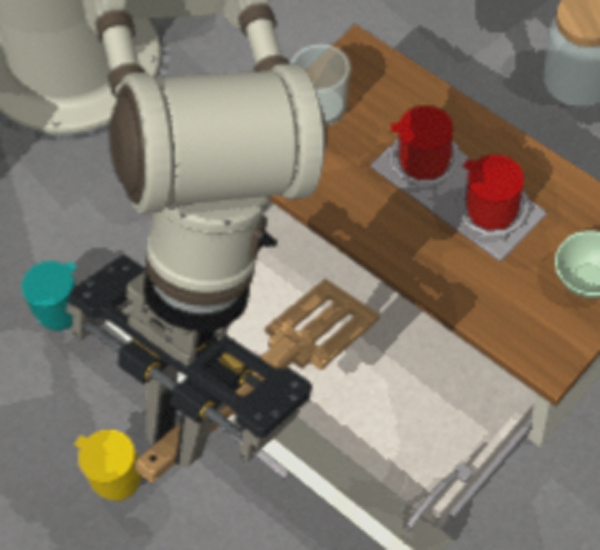

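View pics/t14.png

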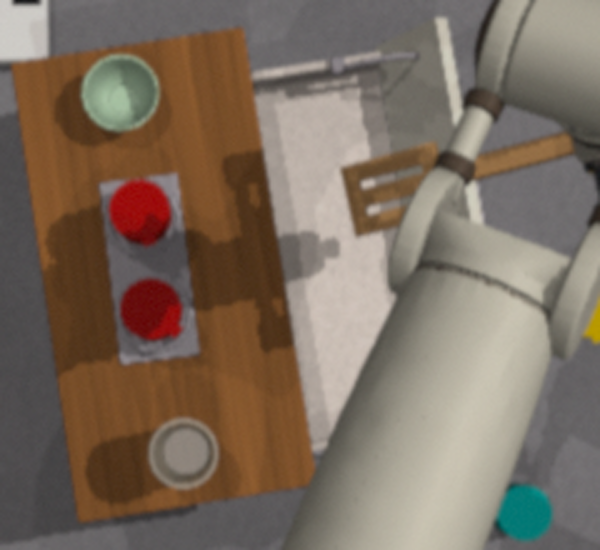

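Run:
```python
from h import *
np.set_printoptions(precision=1,suppress=True)
S=lambda u,v:(160+u/2.5-.3,130+v/2.5-.3); T=lambda u,v:(220+u/2.5-.3,125+v/2.5-.3)
for a,b in(((379,318),(342,170)),((326,281),(357,236))): print(tri(S(*a),T(*b)))
st=env.read_state();print(st['eef_pos'],st['wrist_force'],abs(st['qvel']).max(),st['opening'])
```

```text
(array([592.6, -29.3, 198.8]), np.float64(2.2981173574649167))
(array([532.2, -40.9, 202.6]), np.float64(2.697858149636385))
[ 606.6 -259.6  286.7] [ 0.3  0.6 -0.1] 0.00463275915028039 19.105815197711717
```

```bash
python3 -m pendant '[[[0,0,0,0,0,0],[0,0,0,0,0,0],[0,0,0,0,0,0]]]'
python3 - <<'E'
from h import *
print(env.close_job())
E
```

```text
time_s: 19.35
eef_pos: [606.9, -259.7, 287.7]
orientation: [0.173, 0.98, 0.095, 0.017]
wrist_force: [0.8, -0.5, -0.1]
opening: 19.3
the job is handed in; nothing more can be done
None
```

I put both red cups in the holder rings, then drew the turner out by its handle and handed the job in at 19.4 s while still holding it. No verdict came back, so the result rests on my own checks.

- **Cups:** both stand upright, one in each ring. Right after release I measured them within about 3 mm of the ring centres. The two cameras disagreed by about 6 mm in y on the cup centres, and I used their average. I did not measure the cups again at the end, but they look unchanged in the last pictures.
- **Turner:** I lifted it slightly, pulled it towards the drawer front, tilted it 20° and slid it out along its length. The wrist force stayed around 1–2 N, with no sign of a collision. The blade tip is about 200 mm above the worktop and roughly 65 mm in front of the board edge. The handle end works out at about 300 mm up. The fingers hold it at 19 mm opening with 60 N, and the arm was still.
- **Everything else:** the tumbler and pinch bowl look unmoved in the last pictures. My path stayed clear of the mill, jar and ramekin, but I did not measure their positions afterwards.

No check failed. The only disagreement was an early handle angle of 8°, which I re-measured as about 11° before gripping.

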